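Turn a roller's red line up, then clamp it under the microscope

ROBOT

A 7-joint arm with a two-finger parallel gripper is mounted at the origin on the work surface. World frame = base frame: x ahead of the robot, y to its left, z up, the work surface at z = 0. Lengths are in m, angles in rad, forces in N, time in s.
With the tool pointing down it reaches from about 0.35 to 0.9 m from the base axis. Payload 19.9 kg.
Tool frame: the origin (TCP) lies between the finger pads; the fingertips stand 19 mm ahead of it and the grasp point (between the pads) is the TCP; z points along the fingers, y is the line along which they close (so a half turn about z gives the same grasp; the last joint's range is limited). The gripper opens to 94 mm and grips with 3 to 60 N. Pads are 16 mm wide; open, the fingers measure 119 mm over their backs; the gripper's body (75 mm by 177 mm) begins 78 mm behind the grasp point.
Start: joints at [-1.21, 0.417, -0.01, 1.614, 0.005, 1.111, -0.053], TCP at [0.245, 0.575, 0.224] pointing down, gripper open.
Joint ranges: [-2.81, 2.81], [-0.39, 2.02], [-1.27, 1.25], [0.06, 2.57], [-1.19, 4.33], [0.19, 2], [-2.82, 2.82]. Speed limits (rad/s): [1.89, 1.89, 2.39, 2.39, 3.01, 3.01, 3.01].

INTERFACE

Orientations are given as a 3x3 rotation matrix whose columns are the frame's x, y, z axes.
In Python, from rig import robot gives the robot as it stands. Calls block until the motion is done:
- robot.move_ptp(position, orientation): joint-space move of the TCP to a pose.
- robot.move_linear(position, velocity=0.15, frame=None, threshold=None): straight line of the TCP; frame=None keeps the orientation; velocity is the mean speed in m/s. With threshold (N) it stops when the force on the tool has changed by that much, and returns True; else False.
- robot.goto_joints(angles): joint-space move.
- robot.gripper_to(opening): finger opening in m; the grip force is fixed at half the most; returns when the fingers have stopped.
- robot.pause(seconds).
- robot.ik(position, orientation): joint angles nearest the present ones, or None.
- robot.get_state(): the state.
- robot.grab_frame(name): name is "scene" or "top"; returns the picture (384x512x3 uint8, red, green, blue); there is no depth.
- robot.camera_info(name): a dict with "fx", "fy", "cx", "cy" (pixels), "dist" ([k1, k2, p1, p2, k3] as OpenCV has them; the pictures are not rectified), "rvec" (rotation vector, rad) and "tvec" (3), from world to camera coordinates, as OpenCV has them. Camera axes: x right, y down, z forward; pixel columns grow to the right and rows downward; lengths in m; the calibration is good to about 2 mm. A picture is of the moment at which its call begins. camera_info takes no time and is no camera call.
A pose or a line that the arm cannot do raises robot.PlanningError and nothing moves.
- robot.sign_off(): hands the job in; it is judged then, once.
The state is a dict: "time": time; "qpos": joint angles; "joint_vel": joint speeds; "effort": joint torques, N m; "ee_pos": TCP position; "tool_rot": TCP orientation; "force": force on the tool from outside, world axes, zero at the start; "moment": the same for the moment, N m; "opening": finger opening in m; "grasp_force": force on a finger pad.
Only numpy, scipy, OpenCV 4.12 (cv2) and the standard library are available. Lean on these libraries where they do the work, as an engineer would, in place of code of your own. Each camera call takes 0.05 s, during which the arm holds its last target. There are 200 camera calls.

TASK

The red line on the aluminium roller marks a scratch to be inspected. Roll the roller on the mat, without picking it up, until the red line is on top; then carry it over without turning it, lay it gently on the bed of the vise under the microscope, along the jaws, about centred in them and against the fixed jaw, and turn the crank clockwise until the jaw holds it tight, the red line still on top. Leave everything else where it is.

Things in the scene. Friction and masses are not known exactly. Their poses are not given: they have to be found in the camera images.
- roller: aluminium transport roller, 36 mm diameter, 150 mm long, 0.2 to 0.4 kg, lying on the mat. Origin: middle of its axis. Own z: along its axis. Own x: from the axis to the red line, 6 mm wide, along its whole length, with a red tick on each end face; it starts on the side away from the robot. Pushed from the side it mostly slides; rubbed on top at 4 N it rolls, and stays
- mat: dark green rubber mat, 240 mm (own x) by 270 mm (own y), 3 mm thick, fixed flat on the table; origin under its centre, own z up
- vise_bed (a point): middle of the jaws on the flat bed of the fixed blue vise, 65 mm above the table. Own x along the jaws, away from the mat; own y from moving to fixed jaw (away from the robot); own z up. Jaws: own x -40 to +40 mm, 30 mm high. Base plate below: 20 mm high, x -100 to +180, y -115 to +115 mm. Lay the roller along own x, its middle near x = -14 mm: it sticks out 49 mm on the mat's side
- fixed_jaw (a point): middle of the fixed jaw's upright face, 50 mm from vise_bed along its own y, 15 mm above the bed; axes as vise_bed. The roller goes against this face
- ring_light (a point): centre of the underside of the microscope's ring light (80 mm across), 115 mm above the bed at vise_bed's x = -22 mm; axes as vise_bed. From 173 mm over the bed up: the microscope's body, 130 mm across; eyepieces towards own +y; pole 32 mm thick at vise_bed's x +135, y +75 mm. To hold the roller's end beside the jaws, lean the tool back to -x by 35 degrees
- jaw (a joint): travel of the moving jaw towards the fixed jaw, m: the clear opening is 0.058 minus this. Only the crank moves it. If it meets a roller that does not yet touch the fixed jaw it rolls it along the bed, which turns it; a roller against the fixed jaw is gripped as it lies
- crank (a joint): turn of the vise's crank about its axis (through crank_hub, along own y), rad, growing clockwise seen from the crank's side, which closes the jaw by 10 mm a turn; 0: pin straight up; starts at 3.8 to 6.3. Runs with 3 N at the pin; stays where it is left. Once the jaw meets the roller it stiffens over half a radian: each further 1 N at the pin adds some 20 N of jaw force; 5 to 8 N more is tight
- crank_hub (a point): point on the crank's axis level with the middle of the pin, 79 mm above the table; fixed, axes as vise_bed. The middle of the pin is 35 mm from it, at own (35 sin(crank), 0, 35 cos(crank)) mm
- crank_pin (a point): middle of the crank's pin, a black round grip 14 mm thick and 50 mm long along vise_bed's y, free to spin, so it can be held as it circles. Its arm is at its +y end; beyond that, 40 mm from the pin's middle, the vise and its base plate begin. Clear all round otherwise, down to the table
- spare: a plain roller without a line, 36 mm across, 142 mm long, lying in a white cradle left of the mat, its axis 32 mm above the table, bystander, origin in its middle, own x along it
- wash_bottle: squeeze bottle 62 mm across and 96 mm high, with a green cap and a spout that reaches 165 mm up and 65 mm to its own +x, bystander, origin under its centre
- tweezers: steel tweezers 130 mm long (along own x), 18 mm wide, 6 mm high, lying on the mat near its far (own +x) edge, bystander, origin under the middle
- loupe: black eye loupe 38 mm across, 34 mm high, standing on the table, bystander, origin under its centre
- dish: shallow glass dish 90 mm across, 16 mm high, bystander, origin under its centre
- driver: screwdriver with a yellow handle, 150 mm long, lying along own x, handle to own -x, bystander, origin under its middle
There are look-alikes about, which are no part of the job. What is shaped like the roller but blue is not meant.

How it is judged:
On the way, in this order (a step that is already met when the one before it is completed fails the run):
1. the red line is on top (within 11 degrees) while the roller lies still on the mat (angle between roller's own x axis and vertical below 0.2 rad and z of roller in the frame of mat below 0.024 m and linear speed of roller below 0.02 m/s and x of roller in the frame of mat between -0.12 and 0.12 m and y of roller in the frame of mat between -0.135 and 0.135 m), for 0.3 s.
2. the roller lies on the vise's bed between the jaws (x of roller in the frame of vise_bed between -0.03 and 0.022 m and z of roller in the frame of vise_bed between 0.012 and 0.023 m and y of roller in the frame of vise_bed between 0 and 0.036 m), for 0.2 s.
At the end, for the whole second after the job is handed in: The roller lies at rest on the vise bed, its middle 30 mm to the mat side to 22 mm beyond the middle of the jaws, along the jaws (6 degrees) and against the fixed jaw (4 mm), red line up within 15 degrees, and the moving jaw presses on it with more than 20 N (all of step 2 and y of roller in the frame of vise_bed above 0.028 m and angle between roller's own x axis and vertical below 0.26 rad and angle between the z axis of roller and the x axis of vise_bed, either way round below 0.1 rad and contact force between jaw and roller above 20 N and linear speed of roller below 0.01 m/s); the robot touches nothing.
It fails at once if the roller is picked up (15 mm) before its red line is on top (within 30 degrees) (z of roller in the frame of mat above 0.036 m and angle between roller's own x axis and vertical above 0.52 rad).
It fails at once if the roller is dropped or sent rolling: faster than 0.5 m/s and out of the fingers (linear speed of roller above 0.5 m/s and contact force between the fingers and roller below 0.2 N).
It fails at once if a bystander is moved by more than 30 mm (distance of any of spare, wash_bottle, tweezers, loupe, dish, driver from where it was at the start of the episode above 0.03 m).
It also fails if it takes over 72 s, if anything falls off the work surface, if the arm or the gripper's body presses on something with over 40 N, if the wrist force passes 120 N, or if a joint passes its speed limit or range.

## Working session

There is one attempt and no reset: what is moved stays moved. The work goes in short steps, each a Python script; the robot and the scene stay as the last script left them, time stands still between calls to the robot, and variables do not carry over. Pictures are saved under pics/ and viewed, at most 10 in all, crops included, and the job is handed in when it is done.

```bash
ls; mkdir -p pics
python3 - <<'E'
from rig import robot
import cv2, numpy as np
for n in ("scene","top"):
    im=robot.grab_frame(n); np.save(f"pics/{n}0.npy",im)
    cv2.imwrite(f"pics/{n}0.png",cv2.resize(im[:,:,::-1],(800,600),interpolation=cv2.INTER_CUBIC))
    c=robot.camera_info(n); print(n,{k:np.round(v,4).tolist() for k,v in c.items()})
print(robot.get_state())
E
```

```text
pics
scene {'fx': 402.0694, 'fy': 402.0694, 'cx': 259.8236, 'cy': 191.7768, 'dist': [-0.0395, 0.0, 0.0, 0.0, 0.0], 'rvec': [1.8418, 1.7952, -0.6236], 'tvec': [-0.0695, -0.2603, 1.5296]}
top {'fx': 484.4162, 'fy': 484.4162, 'cx': 256.8364, 'cy': 184.7249, 'dist': [0.0379, 0.0, 0.0, 0.0, 0.0], 'rvec': [2.1041, -2.1471, 0.2145], 'tvec': [0.0561, 0.4852, 1.6997]}
{'time': 0.1, 'qpos': array([-1.20947864,  0.41790827, -0.01029713,  1.61410378,  0.00467789,
        1.11066818, -0.0529935 ]), 'joint_vel': array([ 0.00085876, -0.00088049,  0.00175353, -0.00077229, -0.00133683,
       -0.00079742, -0.00043117]), 'effort': array([ 5.76225284e-04, -8.52574396e+01,  6.39393199e-01, -4.26698756e+01,
       -4.89546172e-02,  1.63254485e-02,  3.10110227e-05]), 'ee_pos': array([0.24489319, 0.5746909 , 0.22389588]), 'tool_rot': array([[-9.19959798e-01,  3.92012555e-01, -3.55009155e-04],
       [ 3.92012710e-01,  9.19959255e-01, -1.00263120e-03],
       [-6.64500594e-05, -1.06154849e-03, -9.99999434e-01]]), 'force': array([ 0.1257838 , -0.64861679, -0.07449543]), 'moment': array([-0.01544765, -0.01621326, -0.0259366 ]), 'grasp_force': 0.0, 'opening': 0.09400377999996248}
```

View pics/scene0.png

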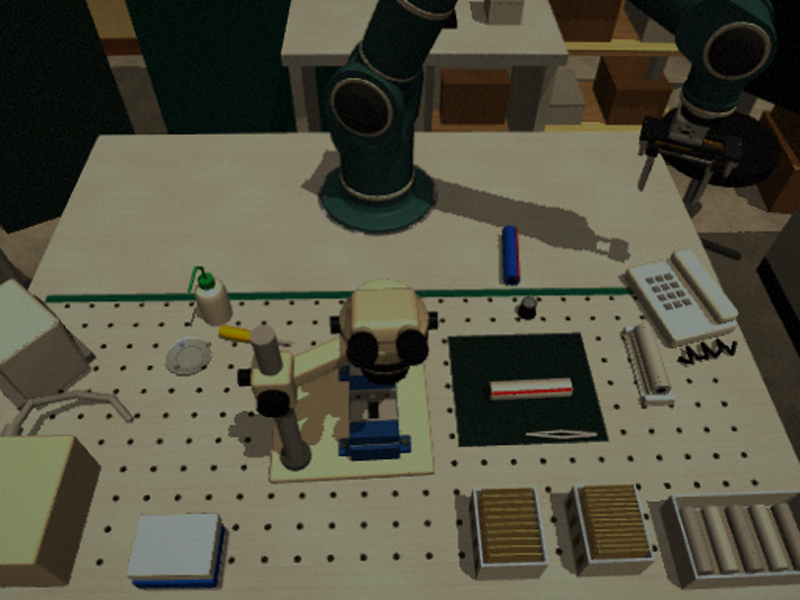

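View pics/top0.png

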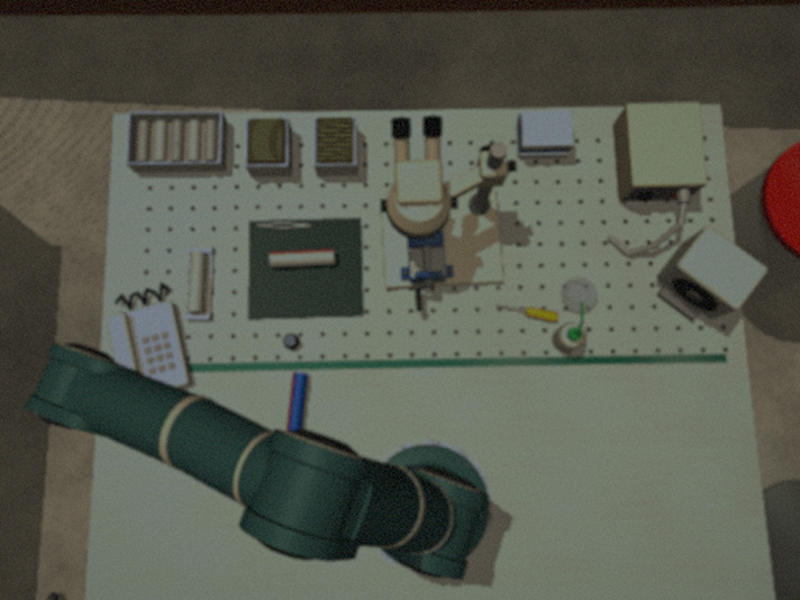

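Candidates for the roller, in 800x600 view pixels: the silver roller with a red line on the mat, scene (530,388) and top (302,258). The blue one with a red line, scene (511,255). The plain spare in its cradle, scene (648,360). The plain rollers in the tray, scene (740,540). I choose the one on the mat. The vise, under the microscope, is at scene (378,420). The crank is at top (421,300). Next is a close crop check and the measurements.

```bash
cat > h.py <<'E'
from rig import robot
import cv2, numpy as np
def cam(n):
    c=robot.camera_info(n); K=np.array([[c["fx"],0,c["cx"]],[0,c["fy"],c["cy"]],[0,0,1]])
    R=cv2.Rodrigues(np.array(c["rvec"],float))[0]; return K,np.array(c["dist"],float),R,np.array(c["tvec"],float)
def ray(n,uv):
    K,d,R,t=cam(n); p=cv2.undistortPoints(np.array(uv,float).reshape(1,1,2),K,d)[0,0]
    v=R.T@np.array([p[0],p[1],1]); return -R.T@t, v/np.linalg.norm(v)
def plane(n,uv,z):
    o,v=ray(n,uv); return o+v*(z-o[2])/v[2]
def tri(a,b):  # scene uv, top uv -> point, gap
    o1,v1=ray("scene",a); o2,v2=ray("top",b)
    s=np.linalg.lstsq(np.c_[v1,-v2],o2-o1,rcond=None)[0]; p,q=o1+v1*s[0],o2+v2*s[1]
    return (p+q)/2,np.linalg.norm(p-q)
def proj(n,P):
    K,d,R,t=cam(n); return cv2.projectPoints(np.array(P,float).reshape(-1,3),cv2.Rodrigues(R)[0],t,K,d)[0].reshape(-1,2)
def box(mask,roi):  # biggest blob in roi (x0,y0,x1,y1): min-area rectangle corners, centre, area
    m=np.zeros(mask.shape,np.uint8); x0,y0,x1,y1=roi; m[y0:y1,x0:x1]=mask[y0:y1,x0:x1]
    c=max(cv2.findContours(m,cv2.RETR_EXTERNAL,cv2.CHAIN_APPROX_NONE)[0],key=cv2.contourArea)
    r=cv2.minAreaRect(c); return cv2.boxPoints(r),r,cv2.contourArea(c),c
E
python3 - <<'E'
from h import *
np.set_printoptions(precision=4,suppress=True)
s=np.load("pics/scene0.npy"); t=np.load("pics/top0.npy")
g=np.zeros((600,800,3),np.uint8)
def put(im,x0,y0,x1,y1,k,X,Y):
    c=cv2.resize(im[y0:y1,x0:x1,::-1],None,fx=k,fy=k,interpolation=cv2.INTER_CUBIC); c=np.clip(c*1.6,0,255).astype(np.uint8); g[Y:Y+c.shape[0],X:X+c.shape[1]]=c
put(t,240,125,315,205,5,0,0)      # top vise x5
put(s,166,173,282,313,3,400,0)    # scene vise x3
put(s,300,235,380,285,4,0,400)    # scene roller x4
put(t,160,140,235,200,3,400,420)  # top roller x3
cv2.imwrite("pics/crops.png",g)
for n,im,roi,mroi in(("scene",s,(300,235,380,262),(280,205,395,290)),("top",t,(165,152,222,178),(150,130,240,210))):
    i=im.astype(int); r,gg,b=i[...,0],i[...,1],i[...,2]
    red=((r>1.8*gg)&(r>50)).astype(np.uint8); bright=(i.max(2)>85).astype(np.uint8)
    mat=((i.max(2)<60)).astype(np.uint8)
    print(n,"red",box(red,roi)[0:3]); 
    bx=box(bright,roi); print(" roller",bx[:3],[plane(n,p,.021) for p in bx[0]])
    mc=box(mat,mroi)[3]; q=cv2.approxPolyDP(cv2.convexHull(mc),6,True)[:,0]; print(" mat",q.tolist(),[plane(n,p,.003)[:2] for p in q])
    pl=((r>1.2*b)&(r>80)).astype(np.uint8)
E
```

```text
scene red (array([[313.9701, 250.4015],
       [364.9926, 247.8504],
       [365.1097, 250.1945],
       [314.0873, 252.7457]], dtype=float32), ((339.5399169921875, 250.29803466796875), (2.3470680713653564, 51.08618927001953), 87.1375961303711), 62.5)
 roller (array([[313.7127, 243.9661],
       [365.6901, 241.491 ],
       [366.1856, 251.8959],
       [314.2082, 254.3711]], dtype=float32), ((339.94915771484375, 247.93101501464844), (10.416768074035645, 52.036277770996094), 87.27368927001953), 474.5) [array([0.553 , 0.2096, 0.021 ]), array([0.5483, 0.364 , 0.021 ]), array([0.5834, 0.3586, 0.021 ]), array([0.5878, 0.207 , 0.021 ])]
 mat [[371, 214], [388, 281], [294, 285], [284, 217]] [array([0.4363, 0.4071]), array([0.6679, 0.408 ]), array([0.6727, 0.1433]), array([0.442 , 0.1314])]Traceback (most recent call last):
  File "<stdin>", line 16, in <module>
  File "h.py", line 19, in box
    c=max(cv2.findContours(m,cv2.RETR_EXTERNAL,cv2.CHAIN_APPROX_NONE)[0],key=cv2.contourArea)
ValueError: max() iterable argument is empty
```

View pics/crops.png

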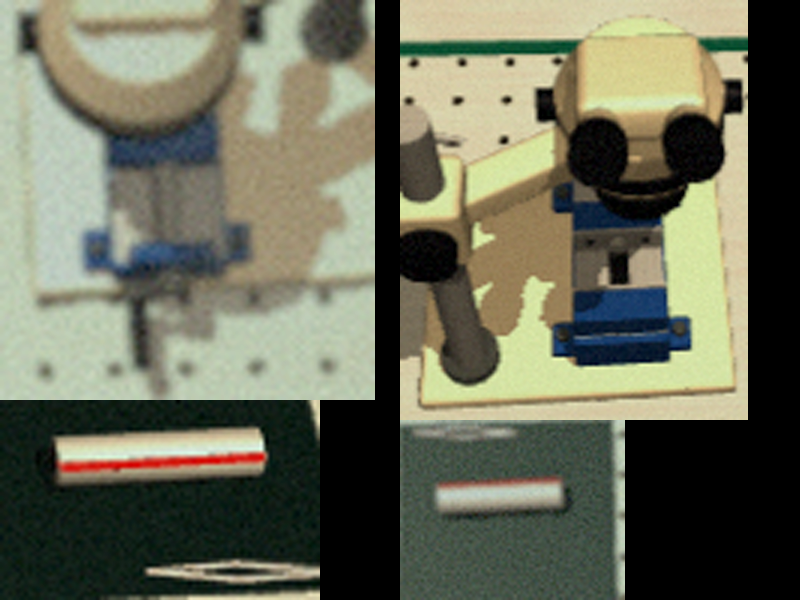

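The close crop confirms it: a silver roller with a red line on its far side, scene crop (160,460), and the line sits at the far rim in the top view. The pin shows in the top crop at (140,330), which is original pixel (268,191). The fixed jaw's inner top edge is at scene crop y≈290 and top crop y≈165. Next I compute the poses.

Run:
```python
from h import *
np.set_printoptions(precision=4,suppress=True)
s=np.load("pics/scene0.npy"); t=np.load("pics/top0.npy")
i=t.astype(int); print("top mat lum",np.median(i[170:200,165:225],(0,1)), "roller", i[160:174:2,195])
bright=(cv2.GaussianBlur(t,(3,3),0)[...,0]>85).astype(np.uint8)
bt,rt,_,_=box(bright,(165,152,222,178)); print("top roller",bt,rt)
S=np.array([[313.7,249.2],[365.9,246.7]]) # scene ends
def ends(b): 
    b=b[np.argsort(b[:,0])]; return b[:2].mean(0),b[2:].mean(0)
lt,rr=ends(bt); print("roller ends tri (z check)",tri(S[1],lt),tri(S[0],rr))
print("ends top@.021",plane("top",lt,.021),plane("top",rr,.021))
T=lambda x,y:(240+x/5-.4,125+y/5-.4); C=lambda x,y:(166+(x-400)/3-.33,173+y/3-.33)
for n,a,b in(("fixjaw +y",C(667,288),T(108,165)),("fixjaw -y",C(577,290),T(218,165))): print(n,tri(a,b))
print("plate: far+y",plane("scene",C(733,385),.02),"far-y",plane("scene",C(421,397),.02),"near+y",plane("top",T(38,295),.02),"near-y",plane("top",(321,178.5),.02))
print("moving jaw edge top z.095",plane("top",T(110,247),.095),plane("top",T(215,240),.095))
for z in(.044,.079,.114): print("pin",z,plane("top",T(139,330),z), "ends",plane("top",T(139,297),z)[0],plane("top",T(139,366),z)[0])
print("camera",ray("top",(1,1))[0],ray("scene",(1,1))[0])
# red line angle
p=plane("scene",(339.5,250.3),.021); print("red@.021",p)
```

```text
top mat lum [43. 52. 44.] roller [[ 82  50  41]
 [117 111 101]
 [118 127 118]
 [116 115 105]
 [ 85  83  71]
 [ 32  36  30]
 [ 41  42  40]]
top roller [[171.813  161.2593]
 [212.8105 159.2095]
 [213.2045 167.0898]
 [172.207  169.1396]] ((192.5087432861328, 164.174560546875), (7.890143394470215, 41.04872512817383), 87.1375961303711)
roller ends tri (z check) (array([0.5693, 0.3572, 0.0268]), np.float64(0.003929719506918286)) (array([0.5739, 0.2059, 0.0266]), np.float64(0.0012176916481027842))
ends top@.021 [0.5702 0.3562 0.021 ] [0.5752 0.2057 0.021 ]
fixjaw +y (array([ 0.6046,  0.0315, -0.0246]), np.float64(0.009790881036412923))
fixjaw -y (array([ 0.6035, -0.054 , -0.0275]), np.float64(0.006111743067837158))
plate: far+y [0.7258 0.0916 0.02  ] far-y [ 0.7309 -0.1815  0.02  ] near+y [0.4962 0.0811 0.02  ] near-y [ 0.51 -0.19  0.02]
moving jaw edge top z.095 [0.5149 0.0293 0.095 ] [ 0.5185 -0.0448  0.095 ]
pin 0.044 [0.4644 0.0086 0.044 ] ends 0.48856298496969325 0.43809223469457254
pin 0.079 [0.458  0.0098 0.079 ] ends 0.48175933475490973 0.4323177746893341
pin 0.114 [0.4517 0.011  0.114 ] ends 0.47495568454012627 0.42654331468409556
camera [0.1549 0.0673 1.7604] [1.1685 0.0194 1.0229]
red@.021 [0.5761 0.2819 0.021 ]
```

```bash
cat >> h.py <<'E'
np.set_printoptions(precision=4,suppress=True)
def unit(v): v=np.array(v,float); return v/np.linalg.norm(v)
def frame(y,z): y,z=unit(y),unit(z); return np.c_[np.cross(y,z),y,z]
def st(): s=robot.get_state(); print("t %.1f"%s["time"],"p",s["ee_pos"],"F",s["force"],"open %.4f gf %.1f"%(s["opening"],s["grasp_force"])); return s
def stroke(c,a,off,travel,z0=.075):  # rub the roller's top towards the robot: c axis middle xy, a axis dir
    d=np.array([-a[1]*-1,a[0]*-1]); d=d if d[0]<0 else -d
    p=np.r_[np.array(c)-d*off,z0]; robot.move_linear(p,.15)
    hit=robot.move_linear(np.r_[p[:2],.050],.02,threshold=3); z=robot.get_state()["ee_pos"][2]; print("hit",hit); st()
    q=np.r_[p[:2]+d*travel,z-.0005]; robot.move_linear(q,.05); s=st()
    robot.move_linear(np.r_[q[:2],z0],.15)
E
python3 - <<'E'
from h import *
C=lambda x,y:(166+(x-400)/3-.33,173+y/3-.33)
for n,p,z in(("fix inner",C(667,288),.095),("fix inner",C(577,290),.095),("mov",C(663,228),.095),("mov",C(575,228),.095)): print(n,plane("scene",p,z))
a=unit([-.033,1]); R=frame([*a,0],[0,0,-1])
print(robot.ik([.579,.281,.12],R))
robot.gripper_to(.06)
robot.move_ptp([.579,.281,.12],R)
stroke((.5727,.281),a,6,0,.1) if 0 else stroke((.5727,.281),a,.006,.024,.075)
im=robot.grab_frame("scene"); 
cv2.imwrite("pics/a.png",cv2.resize(im[225:290,290:390,::-1],None,fx=6,fy=6,interpolation=cv2.INTER_CUBIC)); st()
E
```

```text
fix inner [0.6692 0.0345 0.095 ]
fix inner [ 0.6694 -0.0427  0.095 ]
mov [0.6095 0.0322 0.095 ]
mov [ 0.6078 -0.046   0.095 ]
[-0.547   0.5586  0.0651  1.6535 -0.043   0.931   1.1376]
hit True
t 3.8 p [0.5791 0.2812 0.058 ] F [ 0.5945 -0.488   7.0053] open 0.0602 gf 3.8
t 4.4 p [0.5553 0.2804 0.0581] F [ 0.4669 -1.3823  8.9946] open 0.0598 gf 4.5
t 4.7 p [0.5548 0.2805 0.075 ] F [ 0.0294 -0.2806 -0.3642] open 0.0601 gf 0.0
```

View pics/a.png

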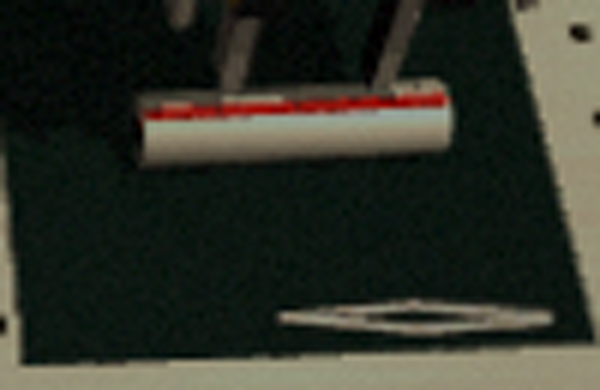

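The line has rolled up by the expected amount: it is now at scene crop (290,107), at about 50° from the top, and the roller stayed put. One more full stroke, then I measure the angle from the silhouette.

```bash
cat >> h.py <<'E'
def line_angle(n,im,axis,roi):
    """red line's angle from vertical (+ = away from robot) from its place within the roller's silhouette"""
    i=im.astype(float); red=((i[...,0]>1.6*i[...,1])&(i[...,0]>45)).astype(np.uint8)
    b,r,ar,c=box(red,roi); vx,vy,x0,y0=cv2.fitLine(c,cv2.DIST_L2,0,.01,.01).ravel()
    e=np.array([vx,vy])*(1 if vx>0 else -1); nrm=np.array([-e[1],e[0]]); p0=np.array([x0,y0])
    s=(c[:,0]-p0)@e; S=np.linspace(s.min()+4,s.max()-4,60); D=np.arange(-16,16.01,.1)
    P=p0+S[None,:,None]*e+D[:,None,None]*nrm
    smp=cv2.remap(im.astype(np.float32),P[...,0].astype(np.float32),P[...,1].astype(np.float32),cv2.INTER_LINEAR)
    pr=np.median(smp,1); rd=np.clip(pr[:,0]-1.3*pr[:,1],0,None); w=abs(D)<4; dr=(rd*D*w).sum()/(rd*w).sum()
    lum=pr.max(1); bg=np.percentile(lum,10); on=lum>bg+.4*(np.median(lum[abs(D)<4])-bg)
    k=np.argmin(abs(D)); lo=k; hi=k
    while on[lo-1] and lo>1: lo-=1
    while hi<len(on)-2 and on[hi+1]: hi+=1
    mid,half=(D[lo]+D[hi])/2,(D[hi]-D[lo])/2; f=(dr-mid)/half
    if n=="top": f=f  # down in both pictures: scene = away from the robot, top = towards it
    o=ray(n,(0,0))[0]; view=np.arctan2(o[0]-axis[0],o[2]-axis[2]); 
    th=view+(np.arcsin(np.clip(f,-1,1)) if n=="scene" else -np.arcsin(np.clip(f,-1,1)))
    M=p0+e*S.mean()+nrm*mid; q=plane(n,M,.021)
    print(n,"f %.2f half %.1f view %.0f angle %.1f deg"%(f,half,np.degrees(view),np.degrees(th)),"axis mid@.021",q[:2],"len px",s.max()-s.min()); return th,lum[::10].astype(int)
E
python3 - <<'E'
from h import *
line_angle("scene",np.load("pics/scene0.npy"),(.5727,.281,.021),(300,235,380,262))
a=unit([-.033,1])
line_angle("scene",robot.grab_frame("scene"),(.5607,.281,.021),(300,230,375,262))
stroke((.5607,.281),a,.006,.024)
robot.move_linear([.44,.12,.2],.3)
th,l=line_angle("scene",robot.grab_frame("scene"),(.5487,.281,.021),(300,230,375,262)); print(l)
th,l=line_angle("top",robot.grab_frame("top"),(.5487,.281,.021),(160,150,225,180)); print(l)
st()
E
```

```text
scene f 0.36 half 5.6 view 31 angle 51.7 deg axis mid@.021 [0.5693 0.2841] len px 51.984874580055475
scene f -0.50 half 5.4 view 31 angle 1.3 deg axis mid@.021 [0.5583 0.282 ] len px 51.13869173824787
hit True
t 5.8 p [0.5671 0.2812 0.058 ] F [ 0.0959 -0.6591  7.4858] open 0.0600 gf 3.7
t 6.5 p [0.5433 0.2804 0.0581] F [-0.0913 -2.2892  9.8716] open 0.0603 gf 4.6
scene f -0.89 half 5.9 view 32 angle -30.8 deg axis mid@.021 [0.5452 0.2785] len px 49.198361087590456
[ 19  19  18  19  18  19  19  18  18  18  18  19  19  19  19  35  97 130
 141 149 151 151 145 140 129 113  90  59  23  16  19  20  20]
top f 0.56 half 4.4 view -13 angle -47.1 deg axis mid@.021 [0.5484 0.2666] len px 19.04905066266656
[ 52  49  49  49  50  50  50  50  52  70  96 114 123 128 117 113 108  95
  73  47  31  39  46  51  51  52  49  52  53  53  50  50  51]
t 7.8 p [0.44   0.1209 0.1989] F [-0.9021 -0.4596 -0.6399] open 0.0602 gf 0.0
```

The line had started nearer the top than I assumed and now sits about 37° too far over. I will roll it back and measure in both views.

Run:
```python
from h import *
a=unit([-.033,1])
stroke((.5485,.281),a,-.0057,-.023)
robot.move_linear([.42,.10,.2],.3)
A=robot.grab_frame("scene");B=robot.grab_frame("top"); np.save("pics/A1.npy",A); np.save("pics/B1.npy",B)
th,l=line_angle("scene",A,(.56,.281,.021),(300,230,375,262)); print(l)
th,l=line_angle("top",B,(.56,.281,.021),(160,150,225,180)); print(l)
g=np.zeros((600,640,3),np.uint8)
g[:300]=cv2.resize(A[233:263,302:366+0,::-1],(640,300),interpolation=cv2.INTER_CUBIC); g[300:]=cv2.resize(B[150:180,160:224,::-1],(640,300),interpolation=cv2.INTER_CUBIC)
cv2.imwrite("pics/b.png",g); st()
```

```text
hit True
t 10.3 p [0.543  0.2808 0.0581] F [-0.496   0.0673  6.4626] open 0.0599 gf 3.0
t 10.9 p [0.5665 0.2817 0.058 ] F [ 1.0409 -1.238   8.0363] open 0.0599 gf 3.9
scene f -0.45 half 5.5 view 31 angle 4.6 deg axis mid@.021 [0.5565 0.2823] len px 51.13499766588211
[ 19  18  18  19  19  18  18  18  18  18  18  18  22  69 119 136 140 131
 139 148 140 135 119  99  72  32  17  19  19  19  19  19  19]
top f -0.17 half 4.4 view -13 angle -3.5 deg axis mid@.021 [0.5593 0.3085] len px 2.0
[ 49  51  47  49  50  52  52  49  50  51  51  52  64  90 112 119 116 114
 112 112 100  83  58  38  31  42  51  50  51  52  51  53  53]
t 12.3 p [0.4201 0.1008 0.1991] F [ 0.3069  0.443  -0.0257] open 0.0600 gf 0.0
```

View pics/b.png

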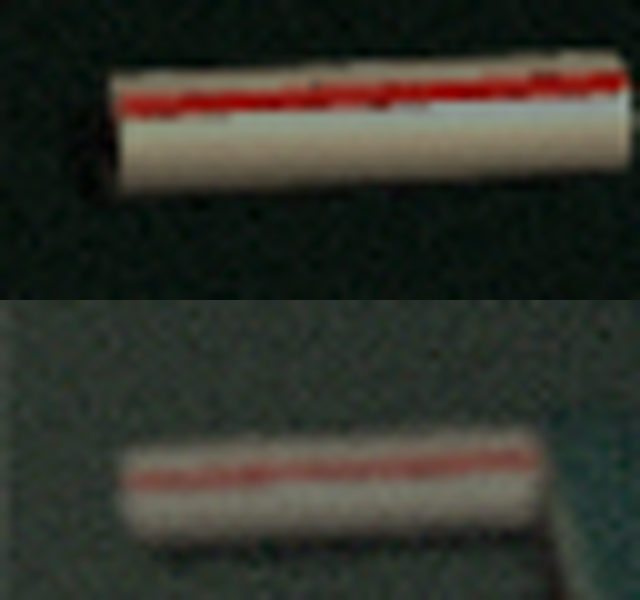

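The line is at about +4°, from scene row 105 of 72–190 and top row 470 of 437–530. I will nudge it by 3.5°, grasp near the +y end with the 35° lean, and lift a little to check for sag.

```bash
cat >> h.py <<'E'
L=np.radians(35)
def lean(a,sg=1): # a: roller axis direction (+y side); fingers close across it
    a=np.r_[unit(a),0]; n=np.array([a[1],-a[0],0])*sg; return frame(n,-np.sin(L)*a-np.cos(L)*np.array([0,0,1]))
E
python3 - <<'E'
from h import *
import time
a=unit([-.035,1]); av=unit([-.017,1])
back=4e-3*np.array([0,np.sin(L),np.cos(L)])
G=np.array([.558-.035*.043,.2815+.043,.021])+back
V=np.array([.643,-.007+.019+.043,.083])+back
q0=robot.get_state()["qpos"]
best=None
for sg in(1,-1):
    R=lean(a,sg); q=robot.ik(G+[0,0,.1],R); v=robot.ik(V+[0,0,.055],lean(av,sg)); print(sg,q,v,robot.ik(V,lean(av,sg)))
    if q is not None and v is not None:
        c=abs(q-q0).max()+abs(v-q).max()
        if best is None or c<best[0]: best=(c,sg)
sg=best[1]; print("sg",sg); np.save("sg.npy",sg)
stroke((.5595,.281),unit([-.033,1]),.001,.0022)
robot.move_linear([.52,.281,.15],.3)
robot.pause(.1)
robot.move_ptp(G+[0,0,.08],lean(a,sg)); st()
A=robot.grab_frame("scene"); line_angle("scene",A,(.558,.281,.021),(300,230,375,262))
h=robot.move_linear(G,.08,threshold=4); print("hit",h); st()
E
```

```text
1 [-0.8921  0.7968  0.1732  1.3729  0.3315  1.4072 -0.8357] [-0.6441  0.6908  0.3576  1.5712  0.3855  1.1497 -0.5248] [-0.6631  0.7698  0.3864  1.5912  0.3542  1.0612 -0.5451]
-1 [-0.7005  0.7943 -0.139   1.364   0.5186  1.4757  2.1753] [-0.44    0.6638  0.057   1.5629  0.5661  1.2215  2.4861] [-0.4537  0.7351  0.077   1.5827  0.5692  1.1402  2.4422]
sg -1
hit True
t 15.0 p [0.5607 0.281  0.0581] F [0.5811 0.0501 6.2534] open 0.0602 gf 3.0
t 15.2 p [0.5588 0.281  0.0581] F [ 0.5143 -1.3111  7.9773] open 0.0602 gf 4.0
t 17.1 p [0.5566 0.3261 0.1039] F [ 0.3518 -0.3166 -0.1909] open 0.0598 gf 0.0
scene f -0.51 half 5.5 view 31 angle 0.5 deg axis mid@.021 [0.5556 0.2692] len px 42.04717016220093
hit False
t 18.3 p [0.5568 0.3271 0.0248] F [-0.3779  0.4721 -0.1601] open 0.0599 gf 0.0
```

Run:
```python
from h import *
robot.gripper_to(.03); s=st()
A=robot.grab_frame("scene"); line_angle("scene",A,(.558,.281,.021),(300,230,375,262))
p=s["ee_pos"].copy(); robot.move_linear(p+[0,0,.04],.06); st()
A=robot.grab_frame("scene"); cv2.imwrite("pics/c.png",cv2.resize(A[200:280,280:390,::-1],None,fx=6,fy=6,interpolation=cv2.INTER_CUBIC))
```

```text
t 18.8 p [0.5564 0.3269 0.0244] F [-0.6333  0.8708  1.5611] open 0.0353 gf 30.0
scene f -0.46 half 5.6 view 31 angle 4.2 deg axis mid@.021 [0.5565 0.2823] len px 51.133161783218384
t 19.7 p [0.5563 0.3267 0.0641] F [ 0.0249  0.4831 -2.5919] open 0.0352 gf 30.0
```

View pics/c.png

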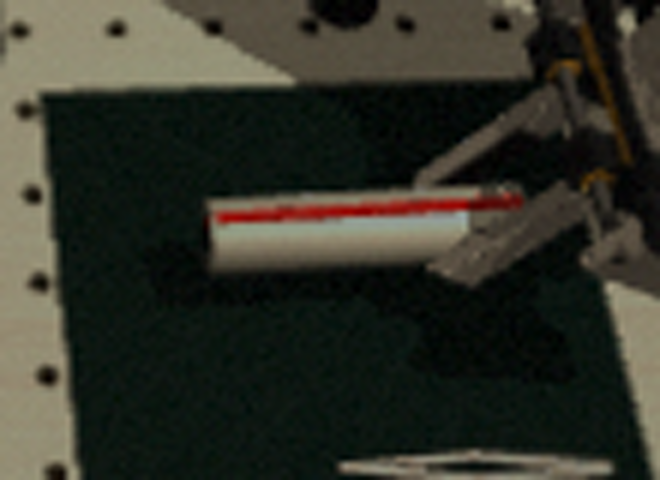

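Lifted with no sag: the line runs from (220,217) to (520,202) along the silhouette, the same slope as before. Carrying it over now.

Run:
```python
from h import *
sg=int(np.load("sg.npy")); R=lean([-.017,1],sg); back=4e-3*np.array([0,np.sin(L),np.cos(L)])
V=np.array([.643,.055,.083])+back; up=np.array([0,0,.057])
p=robot.get_state()["ee_pos"]
robot.move_linear([p[0]+.03,p[1],V[2]+.057],.2)
robot.move_linear([V[0],p[1]-.06,V[2]+.057],.2,frame=R)
print(robot.move_linear(V+up,.15,threshold=8)); st()
A=robot.grab_frame("scene");B=robot.grab_frame("top")
cv2.imwrite("pics/d.png",np.hstack([cv2.resize(A[190:310,170:290,::-1],(400,400),interpolation=cv2.INTER_CUBIC),cv2.resize(B[100:200,220:320,::-1],(400,400),interpolation=cv2.INTER_CUBIC)]))
```

```text
False
t 22.4 p [0.643  0.0584 0.1431] F [ 0.6983 -0.7554 -4.0983] open 0.0351 gf 30.0
```

View pics/d.png

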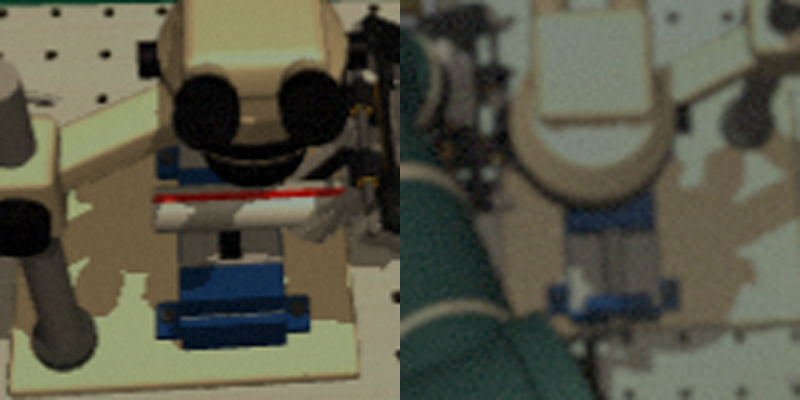

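The roller hangs level above the slot at scene crop (155–343, 205), with the jaws at x 180–285, so its middle sits about 13 mm towards the mat. I will shift it 3 mm towards the mat for finger clearance, then lower it to contact and bring it against the fixed jaw.

Run:
```python
from h import *
p=robot.get_state()["ee_pos"].copy(); p[1]=.0605
robot.move_linear([p[0],p[1],.105],.1)
print(robot.move_linear([p[0],p[1],.078],.025,threshold=4)); s=st()
z=s["ee_pos"][2]
if .080<z<.093:
    print(robot.move_linear([.670,p[1],z],.02,threshold=4)); s=st()
A=robot.grab_frame("scene"); np.save("pics/A2.npy",A)
cv2.imwrite("pics/e.png",cv2.resize(A[200:300,190:290,::-1],(600,600),interpolation=cv2.INTER_CUBIC))
```

```text
True
t 23.8 p [0.643  0.0607 0.0859] F [0.1216 0.8289 6.6304] open 0.0353 gf 30.0
True
t 24.1 p [0.643  0.0607 0.0859] F [-0.9939  2.1264  5.4963] open 0.0351 gf 30.0
```

View pics/e.png

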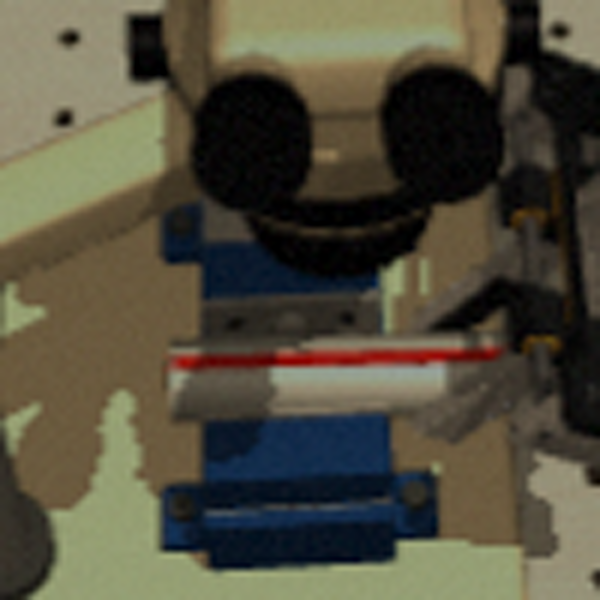

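The roller is seated on the bed (TCP z .0859), but the sideways threshold tripped on the first jolt, so it may not touch the fixed jaw yet. I will unload it a little and push again.

Run:
```python
from h import *
s=st(); p=s["ee_pos"].copy()
robot.move_linear([p[0],p[1],.0866],.02); st()
for k in range(4):
    h=robot.move_linear([.672,p[1],.0866],.015,threshold=6); s=st()
    if s["force"][0]<-5 or not h: break
```

```text
t 24.1 p [0.643  0.0607 0.0859] F [-1.0961  0.8628  5.2739] open 0.0350 gf 30.0
t 24.4 p [0.643  0.0606 0.0864] F [ 0.947  -0.2149 -1.3359] open 0.0353 gf 30.0
t 25.0 p [0.6455 0.0608 0.0862] F [-0.238   1.5729  4.0969] open 0.0356 gf 30.0
t 25.4 p [0.6456 0.0609 0.086 ] F [-1.5039  1.4505  6.1186] open 0.0355 gf 30.0
t 25.7 p [0.6456 0.0609 0.0859] F [-1.5166  1.4157  7.5075] open 0.0354 gf 30.0
t 26.1 p [0.6457 0.0609 0.0859] F [-1.1755  1.1771  6.2305] open 0.0353 gf 30.0
```

Run:
```python
from h import *
y=.0608
robot.move_linear([.6457,y,.0875],.03); st()
x=.6457
while x<.668:
    x+=.0015; robot.move_linear([x,y,.0872],.03); s=st()
    if s["force"][0]<-5: break
```

```text
t 26.4 p [0.6455 0.0608 0.0872] F [-1.5414  0.56   -2.0894] open 0.0355 gf 30.0
t 26.6 p [0.6459 0.0609 0.0867] F [-11.024    1.3675   2.6967] open 0.0354 gf 30.1
```

Fx is −11 N at once, so it is against the fixed jaw. Lower the last bit, release, back off along the tool and check.

Run:
```python
from h import *
p=robot.get_state()["ee_pos"].copy()
robot.move_linear([p[0],p[1],.084],.02,threshold=3); st()
robot.gripper_to(.05); s=st(); p=s["ee_pos"]
robot.move_linear(p+.1*np.array([0,np.sin(L),np.cos(L)]),.15)
robot.move_linear([.45,.14,.22],.3); st()
A=robot.grab_frame("scene"); B=robot.grab_frame("top"); np.save("pics/A3.npy",A)
line_angle("scene",A,(.645,.01,.083),(205,245,300,270))
cv2.imwrite("pics/f.png",np.hstack([cv2.resize(A[220:300,200:280,::-1],(400,400),interpolation=cv2.INTER_CUBIC),np.clip(1.5*cv2.resize(B[120:200,230:310,::-1],(400,400),interpolation=cv2.INTER_CUBIC),0,255).astype(np.uint8)]))
```

```text
t 26.8 p [0.6457 0.0612 0.0853] F [-1.403   2.0962  7.2231] open 0.0354 gf 30.0
t 27.3 p [0.6452 0.061  0.0846] F [-0.2526 -0.234  -0.0138] open 0.0499 gf 0.0
t 28.9 p [0.4508 0.1393 0.2197] F [0.8452 0.06   0.9439] open 0.0501 gf 0.0
scene f -0.38 half 6.4 view 29 angle 7.0 deg axis mid@.021 [0.6078 0.0119] len px 56.05622496455908
```

View pics/f.png

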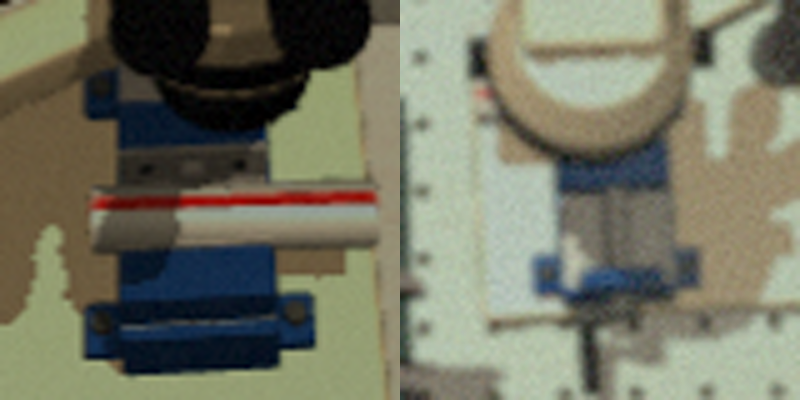

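The roller lies on the bed at crop (91–377, 215), jaws 118–272, so its middle is at about −20 mm, line up. Before cranking I check numerically the line's angle and any gap at the fixed jaw.

Run:
```python
from h import *
def prof(im,roi):
    i=im.astype(float); red=((i[...,0]>1.6*i[...,1])&(i[...,0]>45)).astype(np.uint8)
    c=box(red,roi)[3]; vx,vy,x0,y0=cv2.fitLine(c,cv2.DIST_L2,0,.01,.01).ravel(); e=np.array([vx,vy])*np.sign(vx); n=np.array([-e[1],e[0]]); p0=np.array([x0,y0]); s=(c[:,0]-p0)@e
    for nm,lo,hi in(("left",.04,.1),("midL",.15,.3),("midR",.4,.6),("right",.85,.97)):
        S=s.min()+np.linspace(lo,hi,30)*(s.max()-s.min()); D=np.arange(-7,12.01,.25)
        P=(p0+S[None,:,None]*e+D[:,None,None]*n).astype(np.float32)
        m=cv2.remap(im.astype(np.float32),P[...,0],P[...,1],cv2.INTER_LINEAR).mean(1)
        rd=np.clip(m[:,0]-1.3*m[:,1],0,None)*(abs(D)<3); print(nm,"scale px/mm %.3f"%((s.max()-s.min()+1)/150),"red at %.2f"%((rd*D).sum()/rd.sum())); print("  R",m[::2,0].astype(int)); print("  B",m[::2,2].astype(int))
print("mat"); prof(np.load("pics/A1.npy"),(300,230,375,262))
print("vise"); prof(np.load("pics/A3.npy"),(205,245,300,270))
A=np.load("pics/A3.npy")
# where a roller touching / 4 mm off a face at world x=f would show: jaw edge row predicted vs axis
for x in(.640,.645,.650): print(x,"axis top line row",proj("scene",[[x,.012,.101],[x,.012,.083]]).round(2).tolist())
```

```text
mat
left scale px/mm 0.348 red at 0.07
  R [ 10  10  11   9   7   7   9  46  84 103 120 130 139 142 144 135 126 131
 138 139 141 141 140 134 128 119 109 100  91  78  65  48  30  21  12  10
   8   8   7]
  B [ 13  14  14  13  12  13  14  40  68  80  91  77  63  43  23  32  43  78
 113 118 120 115 109 103  96  89  82  75  68  58  48  36  24  18  14  14
  15  14  13]
midL scale px/mm 0.348 red at 0.07
  R [  9   8   9   9  10  11  14  27  67 101 117 129 133 137 139 137 135 134
 137 140 141 140 138 135 130 123 113 103  93  81  69  55  35  18  12   8
   9   9   8]
  B [ 13  14  14  13  14  14  16  24  52  76  88  90  63  37  19  15  60 101
 116 126 123 119 111 104  99  93  85  77  69  61  51  41  27  16  13  13
  13  13  14]
midR scale px/mm 0.348 red at 0.04
  R [  9   9   9   9   9  10  12  40  77 102 121 129 135 138 141 136 129 130
 136 139 141 141 141 138 135 128 119 109  99  87  73  53  31  19  11  10
   9   8   8]
  B [ 13  12  12  13  13  14  15  35  61  78  90  78  58  37  19  29  53  90
 123 131 131 125 117 110 103  96  89  81  74  65  55  41  25  17  13  14
  15  14  14]
right s
[... 1176 characters left out ...]
1  31  34  37  43  50  57  65  76  87  91  91  64  36  20   9  57 109
 128 141 140 138 130 122 117 112 106 100  96  92  88  82  76  73  72  72
  73  73  73]
right scale px/mm 0.380 red at -0.00
  R [150 149 148 148 148 139 130 120 109 117 127 133 138 143 149 146 142 143
 145 147 149 149 148 148 148 146 143 136 130 121 112  99  86  83  82 100
 121 126 129]
  B [112 112 112 112 112 105  98  90  81  87  94  74  50  29  10  29  53  92
 131 141 148 142 135 128 121 115 109 104  98  91  84  74  64  61  59  71
  85  89  91]
0.64 axis top line row [[245.82, 257.72], [245.91, 261.14]]
0.645 axis top line row [[245.84, 259.41], [245.93, 262.82]]
0.65 axis top line row [[245.86, 261.1], [245.95, 264.5]]
```

The 11 N contact, the plate-corner estimate (bed middle x≈.614) and the visible jaw opening all fit a roller touching the fixed jaw's steel face plate (grey, which merges with the roller in the view). The line is at about 0°. Now the crank: the pin is either at z≈.104 (crank≈5.5) or at z≈.054, and closing the fingers on it will settle which.

Run:
```python
from h import *
best=None; q0=robot.get_state()["qpos"]
for deg in(30,20,10):
  for sg in(1,-1):
    l=np.radians(deg); R=frame([-.02*sg,sg,0],[np.sin(l),0,-np.cos(l)])
    qs=[robot.ik(p,R) for p in([.4535,.0107,.18],[.4535,.0107,.104],[.4535,-.015,.114],[.4535,-.05,.079],[.4535,-.015,.044],[.4535,.02,.079])]
    ok=all(q is not None for q in qs); print(deg,sg,ok, qs[0])
    if ok and best is None or ok and best[0]==deg and abs(qs[0]-q0).max()<abs(best[2]-q0).max(): best=(deg,sg,qs[0])
deg,sg,_=best; l=np.radians(deg); R=frame([-.02*sg,sg,0],[np.sin(l),0,-np.cos(l)]); np.save("Rc.npy",R); print(deg,sg)
robot.gripper_to(.045)
robot.move_ptp([.4535,.0107,.175],R); st()
print(robot.move_linear([.4535,.0107,.104],.08,threshold=4)); s=st()
if s["ee_pos"][2]<.11: robot.gripper_to(.005); st()
```

```text
30 1 True [-0.1688 -0.0655  0.033   2.4373  0.2564  0.2577  1.223 ]
30 -1 False [ 1.1627 -0.0897 -1.2201  2.4074 -0.2058  0.2464 -1.4444]
20 1 True [-0.2103 -0.0102  0.0931  2.3164  0.0798  0.4895  1.4094]
20 -1 True [ 0.075  -0.0019 -0.1908  2.3082  0.0762  0.4893 -1.7284]
10 1 True [-0.2031  0.0698  0.1047  2.1938  0.0127  0.7046  1.4823]
10 -1 True [-1.1303  0.1111  1.0998  2.2155 -0.1445  0.7055 -1.4905]
30 1
t 30.4 p [0.4541 0.0112 0.1753] F [ 0.0235 -0.0345 -0.005 ] open 0.0448 gf 0.0Traceback (most recent call last):
  File "<stdin>", line 12, in <module>
rig.PlanningError: the arm cannot follow that straight line within its joint ranges
```

Run:
```python
from h import *
l=np.radians(13); R=frame([-.02,1,0],[np.sin(l),0,-np.cos(l)]); np.save("Rc.npy",R)
robot.move_ptp([.4535,.0107,.17],R); print(robot.get_state()["qpos"])
print(robot.move_linear([.4535,.0107,.104],.08,threshold=4)); s=st()
if s["ee_pos"][2]<.11: robot.gripper_to(.005); st(); print(robot.get_state()["qpos"])
```

```text
[-0.3093  0.0611  0.2077  2.243   0.0156  0.6133  1.4783]
False
t 31.9 p [0.4537 0.0107 0.1044] F [ 0.1772 -0.1317 -0.4565] open 0.0452 gf 0.0
t 32.7 p [0.4535 0.0107 0.104 ] F [-0.5047 -0.3348 -0.1395] open 0.0053 gf 0.0
[-0.2882  0.189   0.1976  2.2998 -0.0409  0.4306  1.5275]
```

Nothing at z=.104, so I probe downward with the closed fingers to find the pin's height.

Run:
```python
from h import *
print(robot.move_linear([.4615,.0095,.068],.05,threshold=3)); s=st(); p=s["ee_pos"]
print("pin z if touched", p[2]-.019*np.cos(np.radians(13))-.007)
```

```text
True
t 33.2 p [0.4587 0.0096 0.0783] F [ 0.6062 -1.6265  2.0339] open 0.0045 gf 1.0
pin z if touched 0.052740393827269666
```

Run:
```python
from h import *
robot.move_linear([.458,.0095,.088],.15); robot.gripper_to(.045)
print(robot.move_linear([.4625,.0095,.053],.06,threshold=4)); st()
robot.gripper_to(.005); s=st(); print(s["qpos"],s["moment"])
```

```text
False
t 35.0 p [0.4625 0.0094 0.053 ] F [ 0.129  -0.7201 -0.0293] open 0.0452 gf 0.0
t 35.6 p [0.4626 0.0095 0.0531] F [-0.8405 -1.4703  2.5674] open 0.0131 gf 30.0
[-0.2418  0.3173  0.158   2.3067 -0.1015  0.2962  1.5873] [-0.2461  0.2132 -0.0065]
```

The pin is held (opening 13 mm): crank≈3.9. Next I turn it clockwise along the circle, correcting the centre from the radial force.

```bash
cat >> h.py <<'E'
def circle(th,to,c,step,stop=None,X=.4625,v=.1):
    n=0; base=np.array([0.,0.])
    while th<to-1e-6:
        th=min(th+step,to); y,z=c[0]-.035*np.sin(th),c[1]+.035*np.cos(th)
        robot.move_linear([X-.02*(y-.0095),y,z],v); s=robot.get_state(); F=s["force"][1:]
        rh=np.array([-np.sin(th),np.cos(th)]); t=np.array([-np.cos(th),-np.sin(th)])
        fr,ft=F@rh,-F@t; d=s["ee_pos"][1:]-c; act=np.arctan2(-d[0],d[1]); act+=2*np.pi*round((th-act)/(2*np.pi))
        c=c+np.clip(4e-5*fr,-.0006,.0006)*rh; n+=1
        print("%.2f act %.2f fr %.1f ft %.1f Fx %.1f"%(th,act,fr,ft,s["force"][0]),c,"t %.1f"%s["time"])
        if abs(fr)>30 or ft>25 or (stop and ft>stop): break
    np.save("crank.npy",[th,*c]); return th
E
python3 - <<'E'
from h import *
circle(3.9,5.6,np.array([-.0145,.079]),.34); s=st(); print(s["qpos"])
E
```

```text
4.24 act 4.25 fr 5.3 ft -0.9 Fx -0.8 [-0.0143  0.0789] t 35.9
4.58 act 4.59 fr 8.3 ft -2.0 Fx -2.3 [-0.014   0.0789] t 36.1
4.92 act 4.92 fr 10.4 ft -2.0 Fx -3.6 [-0.0136  0.0789] t 36.4
5.26 act 5.26 fr 11.3 ft -0.8 Fx -5.0 [-0.0132  0.0792] t 36.6
5.60 act 5.60 fr 12.6 ft -2.5 Fx -5.9 [-0.0129  0.0796] t 36.9
t 36.9 p [0.4626 0.0091 0.1067] F [-5.8949  6.0452 11.3661] open 0.0130 gf 30.0
[-0.2897  0.1984  0.2078  2.279  -0.0544  0.4422  1.5468]
```

Run:
```python
from h import *
circle(5.6,12.9,np.array([-.0125,.0808]),.34,X=.4619); s=st(); print(s["qpos"])
```

```text
5.94 act 5.98 fr -13.0 ft -1.8 Fx 9.0 [-0.0127  0.0803] t 37.2
6.28 act 6.31 fr -8.3 ft -1.9 Fx 8.1 [-0.0127  0.08  ] t 37.5
6.62 act 6.64 fr -5.5 ft -3.2 Fx 8.0 [-0.0126  0.0798] t 37.7
6.96 act 6.97 fr -4.0 ft -3.3 Fx 8.4 [-0.0125  0.0796] t 38.0
7.30 act 7.31 fr -1.5 ft -3.9 Fx 8.7 [-0.0125  0.0796] t 38.3
7.64 act 7.64 fr -0.8 ft -3.0 Fx 9.5 [-0.0124  0.0796] t 38.5
7.98 act 7.98 fr 1.4 ft -4.4 Fx 9.4 [-0.0125  0.0796] t 38.8
8.32 act 8.32 fr 1.2 ft -3.8 Fx 8.9 [-0.0125  0.0796] t 39.1
8.66 act 8.67 fr -0.2 ft -2.8 Fx 8.8 [-0.0125  0.0796] t 39.3
9.00 act 9.02 fr -2.9 ft -3.0 Fx 7.4 [-0.0125  0.0797] t 39.6
9.34 act 9.36 fr -6.1 ft -2.6 Fx 3.6 [-0.0124  0.0799] t 39.9
9.68 act 9.69 fr -7.4 ft -2.1 Fx 3.2 [-0.0125  0.0802] t 40.1
10.02 act 10.03 fr -4.8 ft -3.3 Fx 3.3 [-0.0126  0.0804] t 40.4
10.36 act 10.36 fr -3.4 ft -2.1 Fx 4.6 [-0.0127  0.0805] t 40.7
10.70 act 10.70 fr -1.7 ft -2.7 Fx 4.6 [-0.0128  0.0805] t 40.9
11.04 act 11.04 fr -0.8 ft -1.6 Fx 6.3 [-0.0128  0.0805] t 41.2
11.38 act 11.38 fr 0.5 ft -3.1 Fx 6.4 [-0.0128  0.0805] t 41.5
11.72 act 11.72 fr 0.1 ft -2.1 Fx 6.6 [-0.0128  0.0805] t 41.7
12.06 act 12.07 fr 1.7 ft -1.9 Fx 7.2 [-0.0128  0.0805] t 42.0
12.40 act 12.42 fr -0.8 ft -2.0 Fx 10.0 [-0.0128  0.0805] t 42.3
12.74 act 12.76 fr -2.1 ft -1.3 Fx 10.6 [-0.0128  0.0804] t 42.5
12.90 act 12.91 fr -2.3 ft -2.8 Fx 10.4 [-0.0127  0.0803] t 42.8
t 42.8 p [ 0.4634 -0.0246  0.1131] F [10.421  -1.9213 -3.1192] open 0.0130 gf 30.0
[-0.2843  0.1899  0.295   2.2743 -0.1285  0.4597  1.6986]
```

Run:
```python
from h import *
th,*c=np.load("crank.npy")
circle(th,14.7,np.array(c),.12,stop=7.5,X=.4622,v=.05); robot.pause(.3); st()
```

```text
13.02 act 13.04 fr 1.5 ft -2.0 Fx 8.9 [-0.0128  0.0804] t 43.0
13.14 act 13.16 fr 0.4 ft -2.4 Fx 10.0 [-0.0128  0.0804] t 43.3
13.26 act 13.28 fr -1.2 ft -2.5 Fx 11.0 [-0.0127  0.0804] t 43.5
13.38 act 13.40 fr -0.1 ft -2.1 Fx 10.9 [-0.0127  0.0804] t 43.8
13.50 act 13.52 fr -1.3 ft -3.2 Fx 11.5 [-0.0127  0.0803] t 44.0
13.62 act 13.64 fr 0.2 ft -2.3 Fx 11.3 [-0.0127  0.0803] t 44.3
13.74 act 13.75 fr 0.1 ft -2.0 Fx 11.7 [-0.0127  0.0804] t 44.5
13.86 act 13.87 fr -0.5 ft -3.1 Fx 11.7 [-0.0127  0.0803] t 44.8
13.98 act 13.99 fr 0.2 ft -1.6 Fx 11.7 [-0.0127  0.0803] t 45.0
14.10 act 14.11 fr 0.5 ft -0.1 Fx 10.4 [-0.0127  0.0803] t 45.3
14.22 act 14.23 fr -0.3 ft 1.4 Fx 9.4 [-0.0127  0.0803] t 45.5
14.34 act 14.35 fr -0.7 ft 4.8 Fx 8.5 [-0.0127  0.0804] t 45.8
14.46 act 14.46 fr -1.5 ft 5.5 Fx 6.4 [-0.0126  0.0804] t 46.0
14.58 act 14.58 fr -1.1 ft 7.9 Fx 6.4 [-0.0126  0.0804] t 46.3
t 46.6 p [ 0.4642 -0.0447  0.0653] F [ 6.3069 -2.2321  7.9347] open 0.0132 gf 30.0
```

Tight: the tangential force rose about 10 N above running. Release, retreat and check.

Run:
```python
from h import *
robot.gripper_to(.045); s=st(); R=s["tool_rot"]
robot.move_linear(s["ee_pos"]-.1*R[:,2],.12)
robot.move_linear([.42,.12,.24],.3); robot.pause(.3); st()
A=robot.grab_frame("scene"); line_angle("scene",A,(.645,.01,.083),(205,245,300,270))
cv2.imwrite("pics/g.png",cv2.resize(A[150:310,150:390,::-1],(800,533),interpolation=cv2.INTER_CUBIC))
```

```text
t 47.2 p [ 0.4632 -0.0442  0.0653] F [-0.3297 -0.9379 -0.2446] open 0.0449 gf 0.0
t 49.3 p [0.42   0.1193 0.2396] F [-0.1136 -0.5134  0.0549] open 0.0448 gf 0.0
scene f -0.37 half 5.8 view 29 angle 7.2 deg axis mid@.021 [0.6094 0.0133] len px 57.02997098118067
```

View pics/g.png

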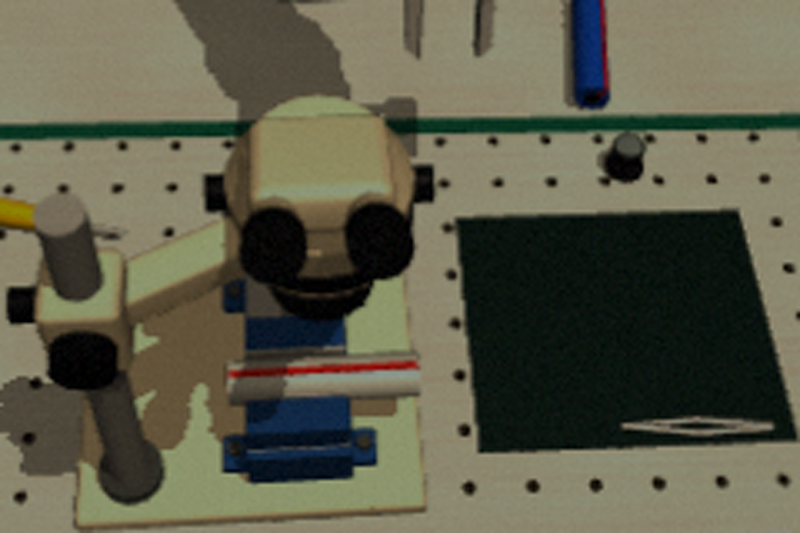

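The roller is clamped along the jaws: crop (228–418, 380), jaws 246–348, middle at about −20 mm, red line up and unchanged, bystanders in place. Handing in.

```bash
python3 -c "
from rig import robot
print(robot.sign_off())"
```

```text
the job is handed in; nothing more can be done
None
```

I handed the job in at about 49 s with no verdict returned: by my measurements the roller is clamped tight against the fixed jaw, its middle about 20 mm to the mat side and its red line up to within about 7°, with no bystander touched.

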